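Lock the push-and-twist cap on the bait jar

TASK

Close the bait jar for the trip: put the red cap into the jar's yellow collar, push it down against its sprung seal and twist it clockwise until its two lugs are caught under the collar at the red dots, then let go so that it stays locked. Feel your way and do not force it (keep the push under 25 N), and leave the other things on the table where they are.

Things in the scene. Friction and masses are not known exactly. Their poses are not given: they have to be found in the camera images.
- cap: Red bayonet cap standing upright on the table, 95 to 150 g. Origin: centre of its underside, z up. A round plug 50 mm across, 28 mm high; at its foot two lugs stick out along +x and -x to 32 mm from the axis (each 14 mm wide in y, 5 mm high, underside level with the plug's). Grip bar on top: see cap_bar. Turned half round about z it is the same.
- cap_bar (a point): Middle of the cap's straight red grip bar, 42 mm above the cap's underside, axes as the cap's. The bar is 42 mm long in x, 14 mm thick in y (grasp it across y), and stands from the plug's top at 28 mm up to 56 mm above the underside.
- jar: White bait jar on a dark wooden board, 120 x 120 x 12 mm, fixed to the table. Origin: centre of the board's underside; z up is the jar's axis. On it a yellow collar, 78 mm across and 40 mm high, not always equally high (see jar_mouth). Inside the collar's rim runs a lip, bore 54 mm; below the lip the bore is 68 mm.
- jar_mouth (a point): Point on the jar's axis, fixed to the jar 95 mm above the table, axes as the jar's. The collar's top rim lies here only nominally: the collar is screwed on up to 6.5 mm higher or lower, which no reading tells: feel it.
- jar_gap (a point): One of the two gaps in the lip, centred on the jar's +x and -x sides (black mark on the rim; this point is on the +x side, 31 mm from the axis, 95 mm high). Each is about 18 mm wide; the cap's lugs go down through them with about 2 mm to spare each side, or 4 degrees either way. From there the lugs can turn only clockwise seen from above.
- jar_catch (a point): One of the two catches (red dots on the rim), centred 60 degrees clockwise from each gap; 31 mm from the axis, 95 mm high. On the way the lip is 15 mm thick; at the catch it is 12 mm, so the lugs spring 3 mm up into it. About 4 degrees of play each way, a solid stop behind. Locked and released, the cap's underside is about 17 mm below the true rim.
- jar_seal (a point): Nominal top of the black sprung seal, on the axis, 13 mm below the rim (moves up or down with the collar). It pushes the cap up with 2.5 N at first touch, 1.6 N more per mm, down to a hard, unyielding end after 9.5 mm (17.5 N). The lugs clear the lip and can turn once the cap's underside is 20 mm below the true rim (13.7 N). So hold a push of about 15 to 17 N while turning.
- spare_lid: A bystander to leave alone: plain round blue lid, 60 mm across, 16 mm high; origin at the centre of its underside.
- sinker_tin: A bystander to leave alone: round metal tin, 56 mm across, 26 mm high; origin at the centre of its underside.
- counter: A bystander to leave alone: black hand tally counter, 45 x 50 x 48 mm; origin at the centre of its underside.
- lure_box: A bystander to leave alone: clear flat lure box, 100 x 140 x 33 mm; origin at the centre of its underside.
- line_spool: A bystander to leave alone: green line spool lying flat, 64 mm across, 28 mm high; origin at the centre of its underside.
- unhooker: A bystander to leave alone: orange comb for unhooking fish, 40 x 60 x 34 mm; origin at the centre of its underside.
- brush: A bystander to leave alone: small cleaning brush lying on the table, about 0.2 m long; origin at the centre of its underside.
Mind the look-alikes: they are no part of the job. Several things have the shape of the cap; the one meant has the colours described above. Leave any blue look-alike of the jar alone.

How it is judged:
At the end, for the whole second after the job is handed in: The cap sits upright (within 0.1 rad) on the jar's axis (within 4 mm), its underside more than 8.5 mm below jar_mouth, its lug line turned 0.90 to 1.20 rad (52 to 69 degrees) from the jar's x axis, that is, caught at the red dots, and at rest (under 10 mm/s) (horizontal distance between cap and jar_mouth below 0.004 m and z of cap in the frame of jar_mouth below -0.0085 m and angle between the x axis of cap and the x axis of jar, either way round between 0.9 and 1.2 rad and angle between cap's own z axis and vertical below 0.1 rad and linear speed of cap below 0.01 m/s); the robot touches nothing.
It fails at once if the cap is forced: more than 25 N between the cap and the jar with its collar and seal (contact force between cap and jar above 25 N).
It fails at once if the robot itself presses on the jar or its collar with more than 25 N (contact force between any of the fingers, the arm and jar above 25 N).
It fails at once if one of the other things on the table (blue spare lid, sinker tin, tally counter, lure box, line spool, orange unhooking comb, brush) is moved by more than 20 mm (distance of any of spare_lid, sinker_tin, counter, lure_box, line_spool, unhooker, brush from where it was at the start of the episode above 0.02 m).
It also fails if it takes over 72 s, if anything falls off the work surface, if the arm or the gripper's body presses on something with over 40 N, if the wrist force passes 120 N, or if a joint passes its speed limit or range.

ROBOT

A 7-joint arm with a two-finger parallel gripper is mounted at the origin on the work surface. World frame = base frame: x ahead of the robot, y to its left, z up, the work surface at z = 0. Lengths are in m, angles in rad, forces in N, time in s.
With the tool pointing down it reaches from about 0.35 to 0.9 m from the base axis. Payload 7.2 kg.
Tool frame: the origin (TCP) lies midway between the tips of the shut fingers; the grasp point (between the pads) lies 19 mm behind it; z points along the fingers, y is the direction in which the jaws open and shut (so a half turn about z gives the same grasp; the last joint's range is limited). The gripper opens to 85 mm and grips with 20 to 120 N. Pads are 22 mm wide; open, the fingers measure 114 mm over their backs; the gripper's body (76 mm by 85 mm) begins 54 mm behind the grasp point. The pads swing forward as they close: fully open they stand 13 mm farther back than shut.
Start: joints at [-1.279, 0.411, -0.013, 1.596, 0.006, 1.134, -0.082], TCP at [0.22, 0.585, 0.231] pointing down, gripper open.
Joint ranges: [-2.95, 2.95], [-0.29, 1.99], [-1.47, 1.44], [0.14, 2.54], [-1.03, 4.17], [0.13, 1.85], [-2.86, 2.86]. Speed limits (rad/s): [2.39, 2.39, 3.01, 3.01, 3.14, 3.14, 3.14].

INTERFACE

Orientations are given as a rotation vector (axis times angle).
In Python, from bench import env, read_camera gives the robot as it stands.
- The arm moves only by the tool play_rows, never from a script. Its argument "steps" is a list of rows, each an object of numbers: "x", "y", "z": the shift along the tool's x, y, z in mm; "spin": the turn about the tool's z in degrees. In form: [{"x": .., "y": .., "z": .., "spin": ..}, ...]. A call has 1 to 12 rows; each row is the pose to reach, as a shift and turn from the pose commanded when the call began, along the tool's axes at that moment; what a row does not reach only later rows make up. A row lasts 1/10 s, in which the tool goes at most 50 mm and 8.59 degrees, less where a joint would pass 70% of its speed; a pose out of reach is approached as far as the arm can. A call with a gripper value outside its range is refused whole. "jaw" is the finger opening in mm, from 0 to 85.4, set as the call begins (left out, the last holds). The fingers move at their own pace and stop on an object; the grip force is fixed at half the most. Time passes only in rows, so rows that repeat a pose let the fingers close. It gives the time, the measured TCP pose, the force and the opening at its end, in the units of the state.
- env.get_state(): the state, without advancing time (a new reading comes with each control period).
- read_camera(name): name is "scene" or "top"; returns a dict with "image" (480x640x3 uint8, red, green, blue), "camera_matrix" (3x3 intrinsics, pixels), "cam_to_world" (4x4, takes a point from camera to world coordinates). Camera axes: x right, y down, z forward; pixel columns grow to the right and rows downward; lengths in m; the calibration is good to about 2 mm. A picture is of the moment at which its call begins. There is no depth.
- env.hand_in(): hands the job in, once; it reports no verdict.
The state is a dict: "time_s": time; "qpos": joint angles; "qvel": joint speeds; "tau": joint torques, N m; "ee_pos": TCP position; "eef_rot": TCP orientation; "force": force on the tool from outside, world axes, zero at the start; "moment": the same for the moment, N m; "grip_width": finger opening in m.
Only numpy, scipy, OpenCV 4.12 (cv2) and the standard library are available. Lean on these libraries where they do the work, as an engineer would, in place of code of your own. Each camera call takes 0.05 s, during which the arm holds its last target.

## Working session

There is one attempt and no reset: what is moved stays moved. The work goes in short steps, Python scripts to look and compute and a tool call to move; the robot and the scene stay as the last step left them, time stands still between calls to the robot, and variables do not carry over. Pictures are saved under pics/ and viewed, and the job is handed in when it is done.

Besides the shell and the picture viewer there is one more tool, called after "Call:" by a JSON object that holds its "api" and its "payload". play_rows: Moves the arm, as the interface text tells. Its arguments: {"type":"object","properties":{"steps":{"type":"array","items":{"type":"object","properties":{"x":{"type":"number"},"y":{"type":"number"},"z":{"type":"number"},"spin":{"type":"number"}}}},"jaw":{"type":"number"}},"required":["steps"]}

```bash
mkdir -p pics; ls
python3 - <<'E'
from bench import env, read_camera
import cv2, numpy as np
for n in ("scene","top"):
    r=read_camera(n); cv2.imwrite(f"pics/{n}0.png", r["image"][:,:,::-1]); print(n, r["camera_matrix"].tolist(), np.round(r["cam_to_world"],4).tolist())
s=env.get_state(); print(s)
E
```

```text
pics
scene [[562.7554368874562, 0.0, 319.7814292746027], [0.0, 562.7554368874562, 237.68706588585422], [0.0, 0.0, 1.0]] [[0.7416, 0.3814, -0.5519, 1.1649], [0.6706, -0.3991, 0.6253, -0.6454], [0.0182, -0.8338, -0.5518, 0.6867], [0.0, 0.0, 0.0, 1.0]]
top [[544.5537813285168, 0.0, 316.3074788294355], [0.0, 544.5537813285168, 241.90673243282623], [0.0, 0.0, 1.0]] [[0.0254, -0.9903, 0.1369, 0.3931], [-0.9995, -0.0277, -0.0148, 0.0626], [0.0184, -0.1364, -0.9905, 1.2464], [0.0, 0.0, 0.0, 1.0]]
{'time_s': 0.1, 'qpos': array([-1.27915698,  0.41185335, -0.01271494,  1.59696719,  0.0055887 ,
        1.13430009, -0.08222777]), 'qvel': array([ 0.0006706 , -0.00187798, -0.00072951, -0.00276789,  0.00131185,
        0.00123028, -0.00099678]), 'tau': array([ 2.55537794e-03, -6.01826262e+01,  6.84106685e-01, -3.00087547e+01,
        1.40123480e-02,  6.44498243e-03, -9.39159747e-06]), 'ee_pos': array([0.21994909, 0.58453582, 0.23051351]), 'eef_rot': array([-5.62167115e-01, -3.09070762e+00,  2.32833266e-03]), 'force': array([-0.32495325, -0.66161711,  0.69902547]), 'moment': array([-0.04694267,  0.05971102, -0.02997553]), 'grip_width': 0.08557513752023217}
```

View pics/scene0.png

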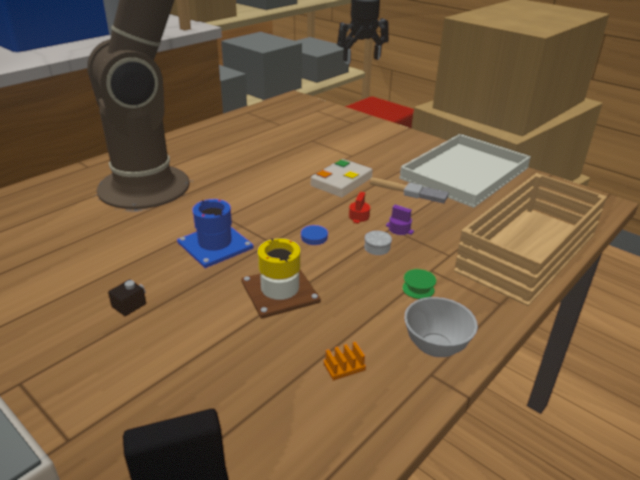

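View pics/top0.png

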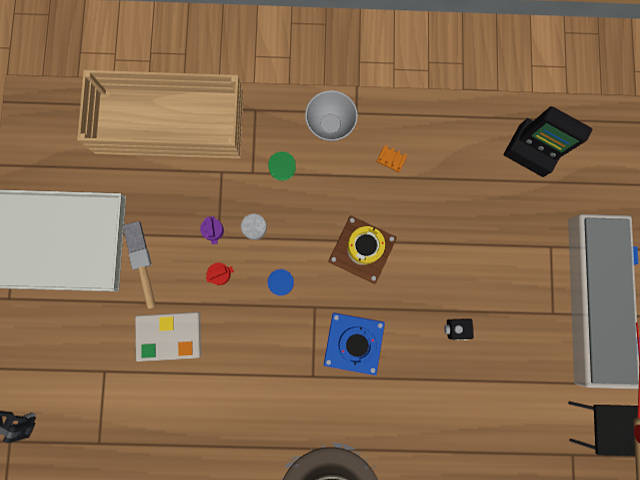

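Candidates in the top view are the red cap (219,273), the purple look-alike cap (212,229) and the plain blue lid (281,282). For the jar they are the yellow-collared one (366,245) and the blue look-alike (357,345). By the description I choose the red cap and the yellow jar, and I'll check that in crops.

Run:
```python
import cv2, numpy as np
t=cv2.imread("pics/top0.png"); s=cv2.imread("pics/scene0.png")
def c(im,x,y,w,h): return cv2.resize(im[y:y+h,x:x+w],(400,300),interpolation=cv2.INTER_CUBIC)
a=np.vstack([np.hstack([c(t,190,250,64,48),c(t,330,215,72,54)]),np.hstack([c(s,325,180,64,48),c(s,245,230,72,54)])])
cv2.imwrite("pics/crop0.png",a)
```

```text
(no output)
```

View pics/crop0.png

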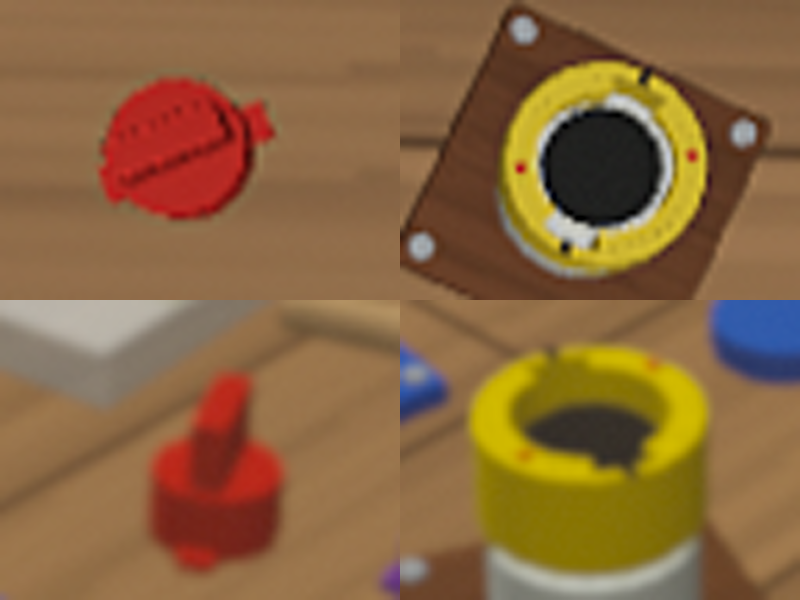

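The top-left crop shows the red cap upright with its bar running through the lugs (lugs at about (232,270) and (208,280)). The right crops show the yellow jar: black gap marks near (374,229) and (360,260), red dots near (352,245) and (383,243). The choice holds, so I'll measure.

```bash
cat > h.py <<'E'
import cv2, numpy as np
def load(n):
    return n
CAM={}
def ray(r,uv):
    K=r["camera_matrix"];T=r["cam_to_world"]
    d=T[:3,:3]@np.linalg.inv(K)@np.array([uv[0],uv[1],1.]); return T[:3,3],d
def plane(r,uv,z):
    o,d=ray(r,uv); return o+d*(z-o[2])/d[2]
def tri(r1,u1,r2,u2):
    o1,d1=ray(r1,u1);o2,d2=ray(r2,u2)
    A=np.stack([d1,-d2],1);t=np.linalg.lstsq(A,o2-o1,rcond=None)[0]
    p,q=o1+t[0]*d1,o2+t[1]*d2
    return (p+q)/2,np.linalg.norm(p-q)
def proj(r,p):
    T=np.linalg.inv(r["cam_to_world"]);c=T[:3,:3]@p+T[:3,3];k=r["camera_matrix"]@c;return k[:2]/k[2]
def hsv(im): return cv2.cvtColor(im,cv2.COLOR_RGB2HSV)
def red(im):
    h=hsv(im); return ((((h[...,0]<8)|(h[...,0]>172))&(h[...,1]>170)&(h[...,2]>70))*255).astype(np.uint8)
def yellow(im):
    h=hsv(im); return ((abs(h[...,0].astype(int)-27)<6)&(h[...,1]>190)&(h[...,2]>60)).astype(np.uint8)*255
E
python3 - <<'E'
from bench import env, read_camera
from h import *
t=read_camera("top"); s=read_camera("scene")
import pickle; pickle.dump((t,s),open("cams.pkl","wb"))
def wcent(im,box,f):
    x0,y0,x1,y1=box; c=im[y0:y1,x0:x1].astype(float); w=f(c); yy,xx=np.mgrid[y0:y1,x0:x1]
    return np.array([(w*xx).sum()/w.sum(),(w*yy).sum()/w.sum()])
redw=lambda c: np.clip(c[...,0]-2.0*c[...,1],0,None)   # yellow has G~R*.85
out=[]
for (nm,r,pts) in (("top",t,[(351.6,245.2),(382.6,243.1)]),("scene",s,[(290.9,241.3),(267.7,257.9)])):
    for p in pts:
        x,y=map(int,np.round(p)); 
        b=(x-3,y-3,x+4,y+4); c=wcent(r["image"],b,lambda c:np.clip(c[...,0]*0.72-c[...,1],0,None)); out.append((nm,c)); print(nm,c)
# scene order: scene dot A (290.9,241) is ? match by triangulation gap
for i in (0,1):
  for j in (2,3):
    print(i,j,tri(t,out[i][1],s,out[j][1]))
# blacks (manual)
for a in [(374.3,228.5),(359.9,259.5)]:
  for b in [(272.5,239),(286.4,260.6)]:
    print(a,b,tri(t,a,s,b))
# yellow outer contour in top
m=yellow(t["image"]); n,l,st,ce=cv2.connectedComponentsWithStats(m)
for i in range(1,n):
    if st[i,4]>60: print(st[i],ce[i])
m=red(t["image"]); n,l,st,ce=cv2.connectedComponentsWithStats(m)
for i in range(1,n):
    if st[i,4]>60: print("red top",st[i],ce[i])
m=red(s["image"]); n,l,st,ce=cv2.connectedComponentsWithStats(m)
for i in range(1,n):
    if st[i,4]>60: print("red sc",st[i],ce[i])
E
```

```text
top [351.25248689 244.75076867]
top [383.56401341 242.6380231 ]
scene [290.         240.96190476]
scene [nan nan]
0 2 (array([ 0.54716217, -0.02893723,  0.10177058]), np.float64(0.0003121754704178646))
 ** On entry to DLASCL parameter number  4 had an illegal value
 ** On entry to DLASCL parameter number  4 had an illegal value
 ** On entry to DLASCL parameter number  4 had an illegal value
 ** On entry to DLASCL parameter number  4 had an illegal value
 ** On entry to DLASCL parameter number  5 had an illegal value
 ** On entry to DLASCL parameter number  4 had an illegal value<stdin>:7: RuntimeWarning: invalid value encountered in scalar divide
Traceback (most recent call last):
  File "h.py", line 12, in tri
    A=np.stack([d1,-d2],1);t=np.linalg.lstsq(A,o2-o1,rcond=None)[0]
                             ~~~~~~~~~~~~~~~^^^^^^^^^^^^^^^^^^^^
numpy.linalg.LinAlgError: SVD did not converge in Linear Least Squares
```

```bash
python3 - <<'E' 2>&1 | grep -v DLA
import pickle; from h import *
t,s=pickle.load(open("cams.pkl","rb"))
def wc(im,p,k,f):
    x,y=map(int,np.round(p)); c=im[y-k:y+k+1,x-k:x+k+1].astype(float); w=f(c); w=np.clip(w-np.median(w)-0.25*(w.max()-np.median(w)),0,None)
    yy,xx=np.mgrid[y-k:y+k+1,x-k:x+k+1]; return np.array([(w*xx).sum()/w.sum(),(w*yy).sum()/w.sum()])
rw=lambda c:-c[...,1]/(c[...,0]+1)
T=[wc(t["image"],p,2,rw) for p in [(351.6,245.2),(383,243)]]
S=[wc(s["image"],p,2,rw) for p in [(290.5,241.2),(267.7,257.9)]]
print(T,S)
D=[]
for a,b in ((0,0),(1,1)):
    q=tri(t,T[a],s,S[b]);D.append(q[0]);print("dot",q)
M=[]
for a,b in (((374.3,228.5),(286.4,260.6)),((359.9,259.5),(272.5,239))):
    q=tri(t,a,s,b);M.append(q[0]);print("mark",q)
for P in (D,M):
    d=P[1]-P[0];print("mid",(P[0]+P[1])/2,"len",np.linalg.norm(d),"ang",np.degrees(np.arctan2(d[1],d[0])))
# on plane angle/centre from top alone at measured z
z=np.mean([p[2] for p in D]);print("z",z)
for P in (T,[(374.3,228.5),(359.9,259.5)]):
    a,b=plane(t,P[0],z),plane(t,P[1],z);d=b-a;print((a+b)/2,np.hypot(*d[:2]),np.degrees(np.arctan2(d[1],d[0])))
# collar outer from yellow: ellipse of white+yellow+black? use yellow contour hull
m=yellow(t["image"]);n,l,st,ce=cv2.connectedComponentsWithStats(m);i=[i for i in range(1,n) if abs(ce[i][0]-366)<10 and abs(ce[i][1]-245)<10 and st[i,4]>200][0]
c=max(cv2.findContours((l==i).astype(np.uint8),0,1)[0],key=cv2.contourArea);e=cv2.fitEllipse(cv2.convexHull(c));print(st[i],e,plane(t,e[0],z))
# board corners via screws (top)
im=t["image"];h=hsv(im);g=((h[...,1]<60)&(h[...,2]>120)).astype(np.uint8);n,l,st,ce=cv2.connectedComponentsWithStats(g)
for i in range(1,n):
    if 3<st[i,4]<60 and 325<ce[i][0]<400 and 210<ce[i][1]<285: print("screw",st[i,4],ce[i],plane(t,ce[i],0.013))
# cap
m=red(im)[255:295,195:245];
ys,xs=np.nonzero(m);print("red top bbox",xs.min()+195,xs.max()+195,ys.min()+255,ys.max()+255,len(xs))
big=cv2.resize(m,None,fx=16,fy=16,interpolation=cv2.INTER_CUBIC)
cv2.imwrite("pics/capT.png",cv2.resize(im[253:293,197:247][:,:,::-1],(750,600),interpolation=cv2.INTER_CUBIC))
cv2.imwrite("pics/capS.png",cv2.resize(s["image"][188:228,335:385][:,:,::-1],(750,600),interpolation=cv2.INTER_CUBIC))
E
```

```text
[array([351.19442781, 244.80813484]), array([382.58023126, 242.33206876])] [array([290.27405453, 240.59803531]), array([267.0955317 , 257.39554853])]
dot (array([ 0.54714304, -0.02857025,  0.10238218]), np.float64(0.0002338847155350258))
dot (array([ 0.55451947, -0.09514537,  0.10197355]), np.float64(0.0006944828136655686))
mark (array([ 0.58439772, -0.07707781,  0.10031247]), np.float64(0.0015696661953669708))
mark (array([ 0.51712933, -0.04693969,  0.10096333]), np.float64(0.002180563433997267))
mid [ 0.55083126 -0.06185781  0.10217786] len 0.06698376455281024 ang -83.6774945621082
mid [ 0.55076352 -0.06200875  0.1006379 ] len 0.07371408813359287 ang 155.86628761698017
z 0.10217786336059978
[ 0.55067325 -0.06202247  0.10217786] 0.06708729612690358 -83.8666717738496
[ 0.5499018  -0.06252032  0.10217786] 0.07358736614247274 156.11667624570487
[348 226  37  38 507] ((366.0091552734375, 244.48739624023438), (36.40724563598633, 37.70281219482422), 29.142751693725586) [ 0.54865253 -0.06015127  0.10217786]
screw 18 [351.88888889 219.94444444] [ 0.61687271 -0.03642596  0.013     ]
screw 15 [357.13333333 237.8       ] [ 0.57567252 -0.04914317  0.013     ]
screw 16 [391.5 238.5] [ 0.57626518 -0.12811931  0.013     ]
screw 36 [360.52777778 256.11111111] [ 0.53366725 -0.05753725  0.013     ]
screw 21 [354.04761905 259.95238095] [ 0.52445531 -0.04287357  0.013     ]
screw 16 [333.5 259. ] [0.52535601 0.00402425 0.013     ]
screw 17 [373.35294118 278.        ] [ 0.48448075 -0.08740774  0.013     ]
red top bbox 206 233 262 284 455
```

View pics/capT.png

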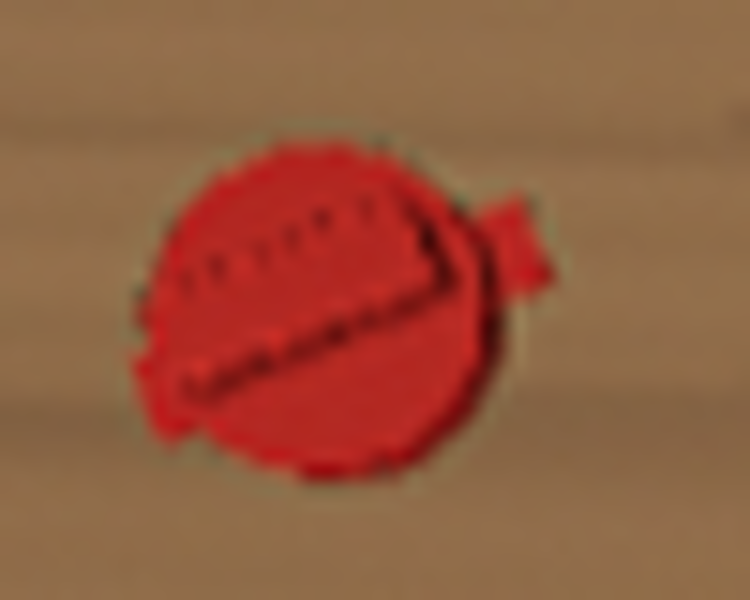

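View pics/capS.png

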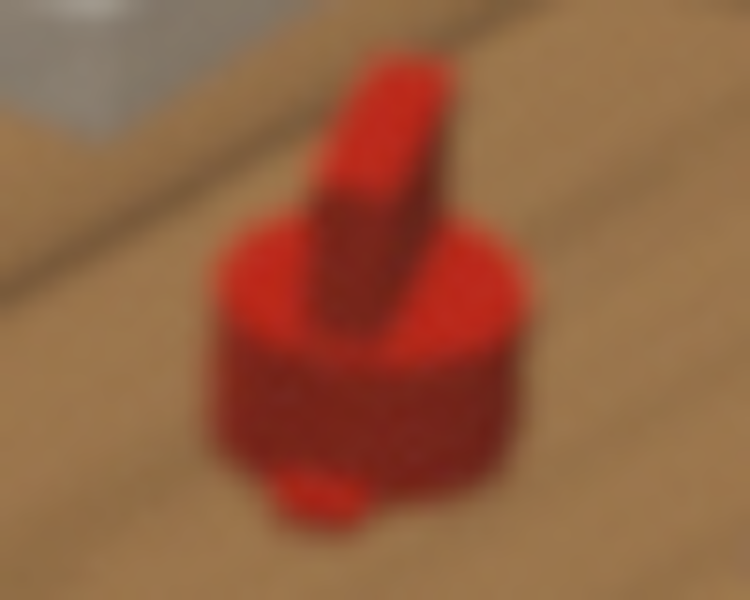

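The two views show the bar top centred near top pixel (216.5,271.9) and scene pixel (360.3,195.8). The lug tips in the top view are (232.5,268.3) and (206.7,279.3).

Run:
```python
import pickle; from h import *
from scipy.spatial.transform import Rotation as R
t,s=pickle.load(open("cams.pkl","rb"))
a=plane(t,(232.47,268.3),.005);b=plane(t,(206.67,279.3),.005);d=a-b
print("lugs mid",(a+b)/2,"len",np.hypot(*d[:2]),"ang",np.degrees(np.arctan2(d[1],d[0])))
print("bar top tri",tri(t,(216.5,271.9),s,(360.27,195.8)))
# plug top disc contour bits: use scene: lug near end
# red mask centroid consistency: plug lower rim etc; bar line angle at z=.056/.028
for z,p,q in ((.056,(190,385),(440,295)),(.056,(180,285),(375,205))):
    f=lambda p:((p[0]+.5)/15-.5+197,(p[1]+.5)/15-.5+253)
    A,B=plane(t,f(p),z),plane(t,f(q),z);d=B-A;print("edge",np.degrees(np.arctan2(d[1],d[0])))
f=lambda p:((p[0]+.5)/15-.5+197,(p[1]+.5)/15-.5+253)
# plug top circle: left edge ~150?, points on circle of top disc z=.028
pts=np.array([plane(t,f(p),.028)[:2] for p in [(315,140),(165,225),(145,320),(225,440),(300,470),(430,415),(480,330),(470,230),(400,160)]])
A=np.c_[2*pts,np.ones(len(pts))];x=np.linalg.lstsq(A,(pts**2).sum(1),rcond=None)[0];print("circle",x[:2],np.sqrt(x[2]+x[0]**2+x[1]**2))
g=lambda p:((p[0]+.5)/15-.5+335,(p[1]+.5)/15-.5+188)
# scene: top disc left, right extremes and near edge at z=.028
pts=np.array([plane(s,g(p),.028)[:2] for p in [(215,285),(530,295),(240,235),(510,240),(400,365),(470,345),(260,335)]])
A=np.c_[2*pts,np.ones(len(pts))];x=np.linalg.lstsq(A,(pts**2).sum(1),rcond=None)[0];print("circle sc",x[:2],np.sqrt(x[2]+x[0]**2+x[1]**2))
for nm,p in (("lugs",0),):pass
from bench import env
st=env.get_state();print(np.round(R.from_rotvec(st["eef_rot"]).as_matrix(),4),st["ee_pos"])
```

```text
lugs mid [0.48530318 0.26224883 0.005     ] len 0.063149824814788 ang -65.07599080115165
bar top tri (array([0.48553992, 0.2609427 , 0.05716801]), np.float64(0.0004515795566650716))
edge -68.43522500194034
edge -65.83006658334851
circle [0.48601957 0.26341977] 0.024791295502509563
circle sc [0.4838038  0.26307952] 0.024754220465335323
[[-9.360e-01  3.521e-01 -3.000e-04]
 [ 3.521e-01  9.360e-01 -9.000e-04]
 [-0.000e+00 -9.000e-04 -1.000e+00]] [0.21996085 0.58471909 0.2307818 ]
```

Call:
{"api": "play_rows", "payload": {"jaw": 40, "steps": [{"x":-36,"y":-21,"spin":5},{"x":-72,"y":-42,"spin":10},{"x":-109,"y":-62,"spin":15},{"x":-145,"y":-83,"spin":20},{"x":-181,"y":-104,"spin":25},{"x":-217,"y":-125,"spin":30},{"x":-253,"y":-146,"spin":35},{"x":-290,"y":-166,"spin":40},{"x":-326,"y":-187,"spin":45.4},{"x":-361.9,"y":-207.9,"spin":45.4},{"x":-361.9,"y":-207.9,"spin":45.4},{"x":-361.9,"y":-207.9,"spin":45.4}]}}

```text
schema error: expected keys x, y, z, spin
```

```bash
cat > st.py <<'E'
from bench import env
import numpy as np,sys
from scipy.spatial.transform import Rotation as R
s=env.get_state();M=R.from_rotvec(s["eef_rot"]).as_matrix()
print("t",s["time_s"],"p",np.round(s["ee_pos"]*1e3,2),"xyaw",np.round(np.degrees(np.arctan2(M[1,0],M[0,0])),2),"F",np.round(s["force"],2),"M",np.round(s["moment"],3),"g",s["grip_width"],"tilt",np.round(M[:2,2],4))
if len(sys.argv)>3:
    d=np.array([float(v) for v in sys.argv[1:4]])/1e3-s["ee_pos"];print("tool shift to target",np.round(M.T@d*1e3,2))
E
python3 st.py 485.5 262.5 31
```

```text
t 0.2 p [219.96 584.72 230.78] xyaw 159.39 F [-0.32  0.19  0.23] M [-0.026 -0.006 -0.032] g 0.08554658695674597 tilt [-0.0003 -0.0009]
tool shift to target [-361.97 -207.92  199.99]
```

Call:
{"api": "play_rows", "payload": {"jaw": 40, "steps": [{"x":-36,"y":-21,"z":0,"spin":5},{"x":-72,"y":-42,"z":0,"spin":10},{"x":-109,"y":-62,"z":0,"spin":15},{"x":-145,"y":-83,"z":0,"spin":20},{"x":-181,"y":-104,"z":0,"spin":25},{"x":-217,"y":-125,"z":0,"spin":30},{"x":-253,"y":-146,"z":0,"spin":35},{"x":-290,"y":-166,"z":0,"spin":40},{"x":-326,"y":-187,"z":0,"spin":45.4},{"x":-361.9,"y":-207.9,"z":0,"spin":45.4},{"x":-361.9,"y":-207.9,"z":0,"spin":45.4},{"x":-361.9,"y":-207.9,"z":0,"spin":45.4}]}}

```text
time_s: 1.4
ee_pos: [0.486, 0.262, 0.2312]
eef_rot: [-1.715, -2.632, 0.0]
force: [-0.8, 1.1, -0.4]
grip_width: 0.04
```

```bash
python3 st.py 485.5 262.5 31
```

```text
t 1.4 p [486.02 262.05 231.17] xyaw 113.85 F [-0.79  1.05 -0.42] M [0.053 0.025 0.01 ] g 0.04001056214309879 tilt [-0.0002 -0.0001]
tool shift to target [  0.62  -0.24 200.17]
```

Call:
{"api": "play_rows", "payload": {"steps": [{"x":0.6,"y":0,"z":40,"spin":0},{"x":0.6,"y":0,"z":80,"spin":0},{"x":0.6,"y":0,"z":115,"spin":0},{"x":0.6,"y":0,"z":140,"spin":0},{"x":0.6,"y":0,"z":155,"spin":0},{"x":0.6,"y":0,"z":155,"spin":0}]}}

```text
time_s: 2.0
ee_pos: [0.4829, 0.2643, 0.074]
eef_rot: [-1.707, -2.635, 0.006]
force: [-0.2, -0.4, -0.4]
grip_width: 0.04
```

```bash
python3 st.py 485.5 262.5 31
python3 - <<'E'
from bench import read_camera
import cv2
r=read_camera("scene");a=cv2.resize(r["image"][165:235,320:410][:,:,::-1],(720,560),interpolation=cv2.INTER_CUBIC);cv2.imwrite("pics/pre.png",a)
E
```

```text
t 2.0 p [482.87 264.27  73.99] xyaw 114.13 F [-0.19 -0.42 -0.36] M [ 0.027 -0.     0.033] g 0.03999411150867383 tilt [-0.0042 -0.0019]
tool shift to target [-2.69  1.87 42.98]
```

View pics/pre.png

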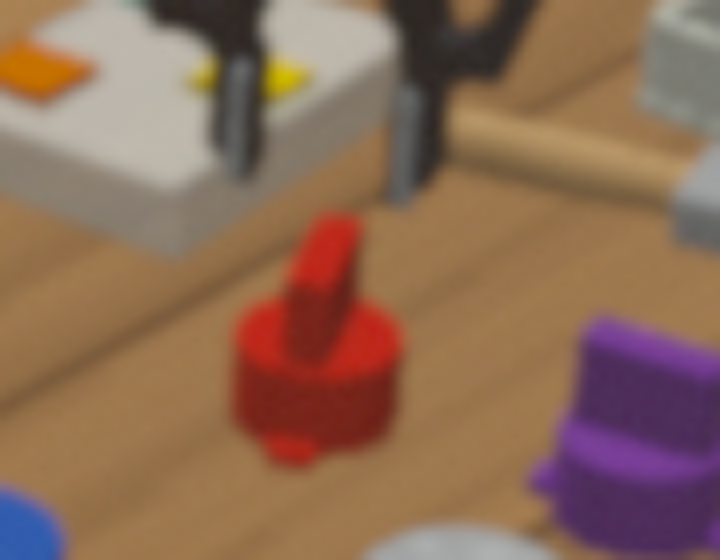

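The open fingers straddle the bar, centred over it, with nothing touching.

Call:
{"api": "play_rows", "payload": {"steps": [{"x":0,"y":0,"z":0,"spin":0},{"x":0,"y":0,"z":0,"spin":0},{"x":0,"y":0,"z":0,"spin":0}]}}

```text
time_s: 2.35
ee_pos: [0.4858, 0.2641, 0.0774]
eef_rot: [1.711, 2.634, 0.003]
force: [0.4, -0.2, 0.6]
grip_width: 0.0401
```

```bash
python3 st.py 485.5 262.5 31
```

```text
t 2.35 p [485.77 264.11  77.35] xyaw 114.0 F [ 0.41 -0.23  0.64] M [-0.04   0.009 -0.038] g 0.040103962386997705 tilt [0.0014 0.0013]
tool shift to target [-1.39 -0.98 46.35]
```

Call:
{"api": "play_rows", "payload": {"steps": [{"x":-1,"y":-0.5,"z":10,"spin":0},{"x":-1,"y":-0.5,"z":20,"spin":0},{"x":-1,"y":-0.5,"z":30,"spin":0},{"x":-1,"y":-0.5,"z":36,"spin":0},{"x":-1,"y":-0.5,"z":40,"spin":0},{"x":-1,"y":-0.5,"z":42,"spin":0},{"x":-1,"y":-0.5,"z":42,"spin":0},{"x":-1,"y":-0.5,"z":42,"spin":0},{"x":-1,"y":-0.5,"z":42,"spin":0}]}}

```text
time_s: 3.25
ee_pos: [0.4855, 0.2625, 0.0346]
eef_rot: [1.711, 2.634, 0.001]
force: [0.3, -0.0, 0.1]
grip_width: 0.04
```

```bash
python3 st.py 485.5 262.5 31
```

```text
t 3.25 p [485.54 262.54  34.61] xyaw 113.99 F [ 0.27 -0.    0.08] M [ 0.038 -0.024  0.005] g 0.0399603895717053 tilt [0.0005 0.0004]
tool shift to target [-0.03 -0.05  3.61]
```

Call:
{"api": "play_rows", "payload": {"steps": [{"x":0,"y":0,"z":1.5,"spin":0},{"x":0,"y":0,"z":2.5,"spin":0},{"x":0,"y":0,"z":2.5,"spin":0}]}}

```text
time_s: 3.55
ee_pos: [0.4852, 0.2624, 0.0317]
eef_rot: [-1.711, -2.634, 0.0]
force: [-0.2, 0.4, 0.0]
grip_width: 0.04
```

Call:
{"api": "play_rows", "payload": {"jaw": 0, "steps": [{"x":0,"y":0,"z":0,"spin":0},{"x":0,"y":0,"z":0,"spin":0},{"x":0,"y":0,"z":0,"spin":0},{"x":0,"y":0,"z":0,"spin":0},{"x":0,"y":0,"z":0,"spin":0},{"x":0,"y":0,"z":0,"spin":0}]}}

```text
time_s: 4.15
ee_pos: [0.4855, 0.2625, 0.0319]
eef_rot: [1.711, 2.634, 0.0]
force: [1.0, -0.3, 1.9]
grip_width: 0.0127
```

```bash
python3 st.py 485.5 262.5 31
```

```text
t 4.15 p [485.46 262.46  31.88] xyaw 113.98 F [ 1.02 -0.29  1.95] M [ 0.058 -0.097  0.042] g 0.012729775737586938 tilt [0.0003 0.0002]
tool shift to target [0.03 0.05 0.88]
```

Call:
{"api": "play_rows", "payload": {"steps": [{"x":0,"y":0,"z":-10,"spin":0},{"x":0,"y":0,"z":-35,"spin":0},{"x":0,"y":0,"z":-70,"spin":0},{"x":0,"y":0,"z":-105,"spin":0},{"x":0,"y":0,"z":-130,"spin":0},{"x":0,"y":0,"z":-140,"spin":0},{"x":-20,"y":-4,"z":-140,"spin":-4},{"x":-50,"y":-11,"z":-140,"spin":-10},{"x":-85,"y":-19,"z":-140,"spin":-16}]}}

```text
time_s: 5.05
ee_pos: [0.5017, 0.177, 0.1711]
eef_rot: [-1.318, -2.851, 0.001]
force: [1.0, -1.1, -1.1]
grip_width: 0.0128
```

```bash
python3 st.py 550.7 -62 170
```

```text
t 5.05 p [501.71 177.   171.12] xyaw 130.38 F [ 0.98 -1.12 -1.07] M [-0.031 -0.029 -0.001] g 0.012828760959000443 tilt [-0.0012 -0.0002]
tool shift to target [-213.81 -117.51    1.12]
```

Call:
{"api": "play_rows", "payload": {"steps": [{"x":-30,"y":-16,"z":0,"spin":-4},{"x":-60,"y":-33,"z":0,"spin":-9},{"x":-90,"y":-50,"z":0,"spin":-14},{"x":-120,"y":-66,"z":0,"spin":-19},{"x":-150,"y":-82,"z":0,"spin":-23},{"x":-180,"y":-99,"z":0,"spin":-26},{"x":-202,"y":-111,"z":0,"spin":-26},{"x":-213.8,"y":-117.5,"z":0,"spin":-26},{"x":-213.8,"y":-117.5,"z":0,"spin":-26},{"x":-213.8,"y":-117.5,"z":0,"spin":-26},{"x":-213.8,"y":-117.5,"z":0,"spin":-26}]}}

```text
time_s: 6.15
ee_pos: [0.5496, -0.0602, 0.1715]
eef_rot: [-0.65, -3.073, -0.001]
force: [0.1, 0.0, -0.2]
grip_width: 0.0127
```

```bash
python3 st.py 550.7 -62 160
python3 - <<'E'
from bench import read_camera
import cv2,numpy as np,pickle
r=read_camera("scene");a=cv2.resize(r["image"][200:300,225:335][:,:,::-1],(400,364),interpolation=cv2.INTER_CUBIC)
q=read_camera("top");b=cv2.resize(q["image"][200:291,310:410][:,:,::-1],(400,364),interpolation=cv2.INTER_CUBIC);cv2.imwrite("pics/over.png",np.hstack([a,b]))
pickle.dump((q,r),open("c2.pkl","wb"))
E
```

```text
t 6.15 p [549.64 -60.23 171.52] xyaw 156.12 F [ 0.14  0.02 -0.24] M [0.081 0.009 0.01 ] g 0.012738932192159453 tilt [-0.0006  0.0009]
tool shift to target [-1.7  -1.19 11.52]
```

View pics/over.png

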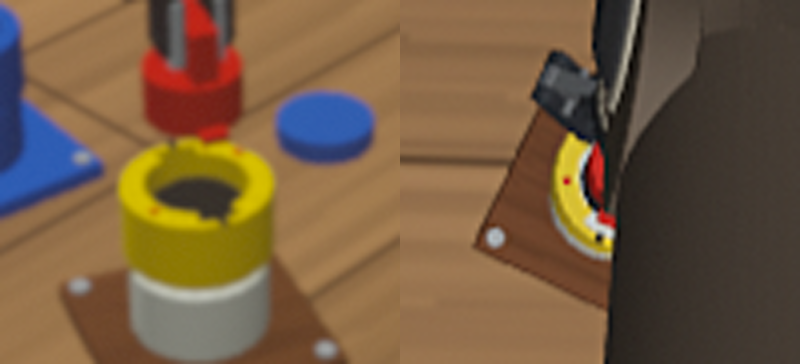

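The cap hangs upright over the collar. In the scene crop the plug edges are at columns 143 and 242 and the collar edges at 118 and 274. I'll compare these with the projections.

```bash
python3 st.py 550.7 -62 160
python3 - <<'E'
import pickle; from h import *
t,s=pickle.load(open("c2.pkl","rb"))
P=np.array([.5496,-.0602,.1715-.0319])
def fit(mask,box):
    x0,y0,x1,y1=box;m=mask[y0:y1,x0:x1]>0;out=[]
    for i in range(m.shape[0]):
        x=np.nonzero(m[i])[0]
        if len(x): out.append((y0+i,x0+x.min(),x0+x.max()))
    return out
rm=red(s["image"]);
for o in fit(rm,(255,205,305,242)):print(o,end=' ')
print()
ym=yellow(s["image"])
for o in fit(ym,(245,242,312,285)):print(o,end=' ')
print()
for z in (0,.014,.028): print("cap axis px",proj(s,P+[0,0,z]))
for z in (.1,.08,.06): print("jar axis px",proj(s,np.array([.5507,-.062,z])))
E
```

```text
t 6.25 p [549.77 -60.58 171.72] xyaw 156.12 F [ 0.28  0.03 -0.56] M [-0.018  0.008  0.026] g 0.013184184204432424 tilt [-0.0002  0.0006]
tool shift to target [-1.43 -0.92 11.72]
(205, np.int64(276), np.int64(282)) (206, np.int64(276), np.int64(282)) (207, np.int64(276), np.int64(283)) (208, np.int64(276), np.int64(283)) (209, np.int64(276), np.int64(283)) (210, np.int64(277), np.int64(283)) (211, np.int64(277), np.int64(283)) (212, np.int64(277), np.int64(283)) (213, np.int64(266), np.int64(289)) (214, np.int64(265), np.int64(289)) (215, np.int64(265), np.int64(290)) (216, np.int64(264), np.int64(290)) (217, np.int64(264), np.int64(291)) (218, np.int64(264), np.int64(291)) (219, np.int64(264), np.int64(290)) (220, np.int64(264), np.int64(290)) (221, np.int64(264), np.int64(290)) (222, np.int64(264), np.int64(290)) (223, np.int64(265), np.int64(290)) (224, np.int64(265), np.int64(290)) (225, np.int64(265), np.int64(290)) (226, np.int64(265), np.int64(290)) (227, np.int64(265), np.int64(290)) (228, np.int64(265), np.int64(290)) (229, np.int64(265), np.int64(290)) (230, np.int64(265), n
[... 1139 characters left out ...]
.int64(259), np.int64(298)) (266, np.int64(259), np.int64(298)) (267, np.int64(259), np.int64(298)) (268, np.int64(259), np.int64(298)) (269, np.int64(260), np.int64(298)) (270, np.int64(260), np.int64(298)) (271, np.int64(260), np.int64(297)) (272, np.int64(261), np.int64(295)) (273, np.int64(263), np.int64(294)) (274, np.int64(265), np.int64(292)) (275, np.int64(266), np.int64(291)) (276, np.int64(268), np.int64(289)) (277, np.int64(271), np.int64(286)) 
cap axis px [278.535432   230.96228734]
cap axis px [278.3601467  224.33891016]
cap axis px [278.18213141 217.61237666]
jar axis px [278.73392734 249.80125908]
jar axis px [278.97285214 258.70885705]
jar axis px [279.20675292 267.42914956]
```

Call:
{"api": "play_rows", "payload": {"steps": [{"x":0,"y":0,"z":10,"spin":0},{"x":0,"y":0,"z":20,"spin":0},{"x":0,"y":0,"z":26,"spin":0},{"x":0,"y":0,"z":30,"spin":0},{"x":0,"y":0,"z":30,"spin":0},{"x":0,"y":0,"z":30,"spin":0},{"x":0,"y":0,"z":30,"spin":0},{"x":0,"y":0,"z":30,"spin":0}]}}

```text
time_s: 7.05
ee_pos: [0.5501, -0.0624, 0.1421]
eef_rot: [0.654, 3.072, 0.0]
force: [-0.8, -0.2, -0.8]
grip_width: 0.0126
```

```bash
python3 st.py 551 -61.7 138
```

```text
t 7.05 p [550.05 -62.37 142.11] xyaw 155.98 F [-0.76 -0.22 -0.81] M [ 0.003 -0.013 -0.024] g 0.012582976796097593 tilt [0.0006 0.    ]
tool shift to target [-0.59  1.    4.11]
```

Call:
{"api": "play_rows", "payload": {"steps": [{"x":-0.6,"y":1.0,"z":1,"spin":0},{"x":-0.6,"y":1.0,"z":1,"spin":0},{"x":-0.6,"y":1.0,"z":1,"spin":0},{"x":-0.6,"y":1.0,"z":1,"spin":0}]}}

```text
time_s: 7.45
ee_pos: [0.5508, -0.0617, 0.1408]
eef_rot: [0.654, 3.073, -0.0]
force: [0.5, 0.4, -1.3]
grip_width: 0.0129
```

```bash
python3 st.py 551 -61.7 138
python3 - <<'E'
from bench import read_camera,env
from h import *
from scipy.ndimage import map_coordinates
s=read_camera("scene");im=s["image"].astype(float)
p=env.get_state()["ee_pos"]
def mid(sig,row,xc,hw):
    xs=np.arange(xc-hw,xc+hw+.01,.1);v=map_coordinates(sig,[np.full(xs.shape,row),xs],order=1)
    c=np.median(v[abs(xs-xc)<6]);bl,br=v[:20].mean(),v[-20:].mean()
    L=xs[:len(xs)//2];vl=v[:len(xs)//2];R=xs[len(xs)//2:];vr=v[len(xs)//2:]
    thl,thr=(c+bl)/2,(c+br)/2
    i=np.nonzero((vl-thl)*(c-bl)<0)[0].max();j=np.nonzero((vr-thr)*(c-br)<0)[0].min()
    return L[i],R[j]
sat=hsv(s["image"])[...,1].astype(float)
hue=hsv(s["image"])[...,0].astype(float);hue[hue>90]-=180
c0=proj(s,p-[0,0,.0319-.014]);print("pred cap",c0)
rs=im[...,1]/(im[...,0]+1)
for r in np.arange(c0[1]-1,c0[1]+8,2):
    a=mid(rs,r,278,19);print(r,a,np.mean(a),a[1]-a[0])
ys=im[...,2]/(im[...,0]+1)
for r in range(256,270,3):
    a=mid(ys,r,279,27);print(r,a,np.mean(a),a[1]-a[0])
for z in (.095,.08,.06): print("jar axis px",proj(s,np.array([.5507,-.062,z])))
cv2.imwrite("pics/near.png",cv2.resize(s["image"][205:285,230:330][:,:,::-1],(750,600),interpolation=cv2.INTER_CUBIC))
E
```

```text
t 7.45 p [550.81 -61.67 140.8 ] xyaw 155.98 F [ 0.5  0.4 -1.3] M [ 0.012 -0.019 -0.031] g 0.01289517163087447 tilt [ 0. -0.]
tool shift to target [-0.19  0.05  2.8 ]
pred cap [278.64779984 239.2975465 ]
238.2975464968462 (np.float64(264.2000000000012), np.float64(290.6000000000072)) 277.4000000000042 26.400000000006003
240.2975464968462 (np.float64(264.50000000000125), np.float64(290.50000000000716)) 277.5000000000042 26.00000000000591
242.2975464968462 (np.float64(265.30000000000143), np.float64(290.3000000000071)) 277.8000000000043 25.000000000005684
244.2975464968462 (np.float64(265.40000000000146), np.float64(290.40000000000714)) 277.9000000000043 25.000000000005684
246.2975464968462 (np.float64(265.5000000000015), np.float64(290.2000000000071)) 277.8500000000043 24.700000000005616
256 (np.float64(273.2999999999988), np.float64(287.099999999998)) 280.1999999999984 13.799999999999159
259 (np.float64(257.99999999999966), np.float64(279.7999999999984)) 268.89999999999907 21.79999999999876
262 (np.float64(258.2999999999996), np.float64(298.89999999999736)) 278.5999999999985 40.59999999999775
265 (np.float64(258.39999999999964), np.float64(299.0999999999973)) 278.74999999999847 40.69999999999766
268 (np.float64(258.6999999999996), np.float64(298.79999999999734)) 278.74999999999847 40.09999999999775
jar axis px [278.79413837 252.0460476 ]
jar axis px [278.97285214 258.70885705]
jar axis px [279.20675292 267.42914956]
```

View pics/near.png

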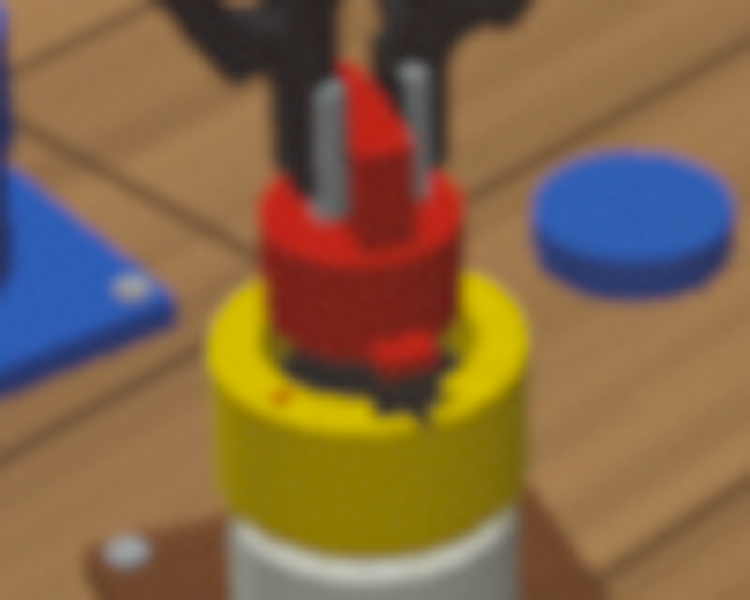

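Call:
{"api": "play_rows", "payload": {"steps": [{"x":-0.3,"y":0.6,"z":1.5,"spin":0},{"x":-0.3,"y":0.6,"z":3,"spin":0},{"x":-0.3,"y":0.6,"z":4.5,"spin":0},{"x":-0.3,"y":0.6,"z":6,"spin":0},{"x":-0.3,"y":0.6,"z":6,"spin":0},{"x":-0.3,"y":0.6,"z":6,"spin":0}]}}

```text
time_s: 8.1
ee_pos: [0.5513, -0.0612, 0.1347]
eef_rot: [-0.654, -3.073, 0.0]
force: [0.2, 0.5, -1.3]
grip_width: 0.0127
```

```bash
python3 st.py 551.3 -61.4 138
```

```text
t 8.1 p [551.29 -61.22 134.71] xyaw 155.99 F [ 0.22  0.45 -1.33] M [ 0.002 -0.005 -0.029] g 0.012720040613780525 tilt [-0.0001  0.    ]
tool shift to target [-0.08 -0.16 -3.29]
```

Call:
{"api": "play_rows", "payload": {"steps": [{"x":0,"y":0,"z":1,"spin":0},{"x":0,"y":0,"z":2,"spin":0},{"x":0,"y":0,"z":2,"spin":0},{"x":0,"y":0,"z":2,"spin":0}]}}

```text
time_s: 8.5
ee_pos: [0.5513, -0.0612, 0.1327]
eef_rot: [-0.654, -3.073, -0.0]
force: [0.3, 0.2, -1.3]
grip_width: 0.0129
```

Call:
{"api": "play_rows", "payload": {"steps": [{"x":0,"y":0,"z":1,"spin":0},{"x":0,"y":0,"z":2,"spin":0},{"x":0,"y":0,"z":2,"spin":0},{"x":0,"y":0,"z":2,"spin":0}]}}

```text
time_s: 8.9
ee_pos: [0.5513, -0.0612, 0.1307]
eef_rot: [-0.654, -3.073, 0.0]
force: [0.0, 0.3, -0.9]
grip_width: 0.013
```

```bash
python3 st.py 551.3 -61.4 138
```

```text
t 8.9 p [551.28 -61.19 130.74] xyaw 155.99 F [ 0.01  0.33 -0.9 ] M [ 0.012 -0.006 -0.01 ] g 0.012998845926942374 tilt [-0.0001  0.    ]
tool shift to target [-0.11 -0.18 -7.26]
```

Underside is at about 98.8 mm and there is no contact yet, so I continue.

Call:
{"api": "play_rows", "payload": {"steps": [{"x":0,"y":0,"z":1,"spin":0},{"x":0,"y":0,"z":2,"spin":0},{"x":0,"y":0,"z":2,"spin":0},{"x":0,"y":0,"z":2,"spin":0}]}}

```text
time_s: 9.3
ee_pos: [0.5513, -0.0612, 0.1287]
eef_rot: [-0.653, -3.073, -0.0]
force: [0.1, -0.6, -1.8]
grip_width: 0.0127
```

Call:
{"api": "play_rows", "payload": {"steps": [{"x":0,"y":0,"z":1,"spin":0},{"x":0,"y":0,"z":1.5,"spin":0},{"x":0,"y":0,"z":1.5,"spin":0},{"x":0,"y":0,"z":1.5,"spin":0}]}}

```text
time_s: 9.7
ee_pos: [0.5513, -0.0612, 0.1273]
eef_rot: [-0.654, -3.073, -0.0]
force: [0.5, -0.4, -1.2]
grip_width: 0.0129
```

```bash
python3 st.py 551.3 -61.4 138
```

```text
t 9.7 p [551.31 -61.2  127.26] xyaw 155.99 F [ 0.55 -0.36 -1.15] M [0.024 0.031 0.024] g 0.012865245182167563 tilt [-0.  0.]
tool shift to target [ -0.07  -0.18 -10.74]
```

Call:
{"api": "play_rows", "payload": {"steps": [{"x":0,"y":0,"z":1,"spin":0},{"x":0,"y":0,"z":1.5,"spin":0},{"x":0,"y":0,"z":1.5,"spin":0},{"x":0,"y":0,"z":1.5,"spin":0}]}}

```text
time_s: 10.1
ee_pos: [0.5513, -0.0612, 0.1258]
eef_rot: [-0.654, -3.073, 0.0]
force: [0.7, 0.5, -1.5]
grip_width: 0.0129
```

Call:
{"api": "play_rows", "payload": {"steps": [{"x":0,"y":0,"z":1,"spin":0},{"x":0,"y":0,"z":1.5,"spin":0},{"x":0,"y":0,"z":1.5,"spin":0},{"x":0,"y":0,"z":1.5,"spin":0}]}}

```text
time_s: 10.5
ee_pos: [0.5513, -0.0612, 0.1243]
eef_rot: [-0.654, -3.073, -0.0]
force: [-0.6, 0.3, -1.9]
grip_width: 0.0126
```

```bash
python3 st.py 551.3 -61.4 138
python3 - <<'E'
from bench import read_camera
import cv2
s=read_camera("scene")
cv2.imwrite("pics/in1.png",cv2.resize(s["image"][205:285,230:330][:,:,::-1],(750,600),interpolation=cv2.INTER_CUBIC))
E
```

```text
t 10.5 p [551.31 -61.21 124.26] xyaw 155.98 F [-0.55  0.28 -1.95] M [-0.028  0.007 -0.058] g 0.01263709833980127 tilt [-0.0001  0.    ]
tool shift to target [ -0.06  -0.18 -13.74]
```

View pics/in1.png

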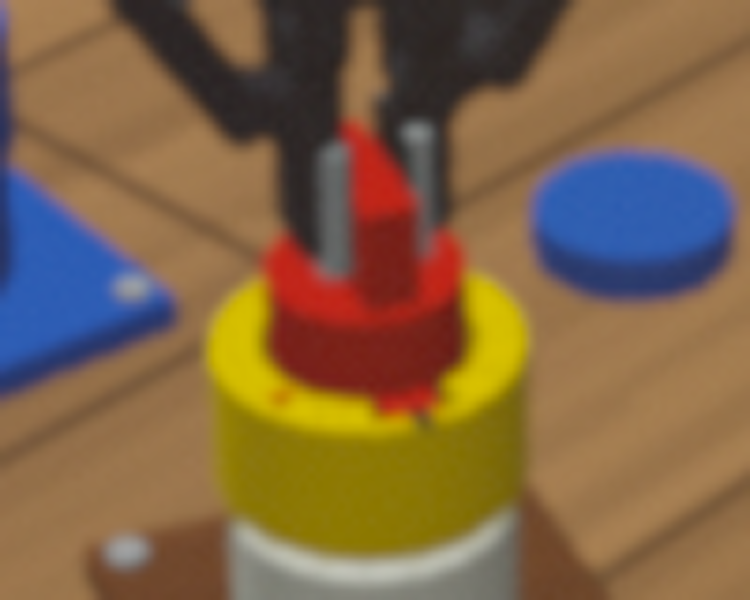

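The lug at crop (405,400) is dropping into the gap beside the black mark (423,420), with no contact force yet.

Call:
{"api": "play_rows", "payload": {"steps": [{"x":0,"y":0,"z":1,"spin":0},{"x":0,"y":0,"z":1.5,"spin":0},{"x":0,"y":0,"z":1.5,"spin":0},{"x":0,"y":0,"z":1.5,"spin":0}]}}

```text
time_s: 10.95
ee_pos: [0.5513, -0.0612, 0.1227]
eef_rot: [-0.654, -3.073, -0.0]
force: [0.0, -0.2, -1.0]
grip_width: 0.0129
```

Call:
{"api": "play_rows", "payload": {"steps": [{"x":0,"y":0,"z":1,"spin":0},{"x":0,"y":0,"z":1.5,"spin":0},{"x":0,"y":0,"z":1.5,"spin":0},{"x":0,"y":0,"z":1.5,"spin":0}]}}

```text
time_s: 11.35
ee_pos: [0.5513, -0.0612, 0.1213]
eef_rot: [-0.654, -3.073, -0.0]
force: [-0.2, 0.3, 0.1]
grip_width: 0.0132
```

```bash
python3 st.py 551.3 -61.4 138
```

```text
t 11.35 p [551.31 -61.21 121.25] xyaw 155.99 F [-0.2   0.28  0.14] M [ 0.024 -0.055  0.017] g 0.013244108619803864 tilt [-0.  0.]
tool shift to target [ -0.07  -0.18 -16.75]
```

Call:
{"api": "play_rows", "payload": {"steps": [{"x":0,"y":0,"z":0.5,"spin":0},{"x":0,"y":0,"z":0.5,"spin":0},{"x":0,"y":0,"z":0.5,"spin":0}]}}

```text
time_s: 11.65
ee_pos: [0.5513, -0.0612, 0.1208]
eef_rot: [-0.653, -3.073, -0.0]
force: [-0.8, -0.1, -1.6]
grip_width: 0.0129
```

Call:
{"api": "play_rows", "payload": {"steps": [{"x":0,"y":0,"z":0.5,"spin":0},{"x":0,"y":0,"z":0.5,"spin":0},{"x":0,"y":0,"z":0.5,"spin":0}]}}

```text
time_s: 11.95
ee_pos: [0.5513, -0.0612, 0.1203]
eef_rot: [-0.654, -3.073, -0.0]
force: [0.3, 0.8, -1.9]
grip_width: 0.013
```

Call:
{"api": "play_rows", "payload": {"steps": [{"x":0,"y":0,"z":0.5,"spin":0},{"x":0,"y":0,"z":0.5,"spin":0},{"x":0,"y":0,"z":0.5,"spin":0}]}}

```text
time_s: 12.25
ee_pos: [0.5513, -0.0612, 0.1198]
eef_rot: [-0.654, -3.073, 0.0]
force: [-0.2, -0.9, -0.9]
grip_width: 0.0126
```

```bash
python3 st.py 551.3 -61.4 138
```

```text
t 12.25 p [551.32 -61.21 119.76] xyaw 155.99 F [-0.18 -0.9  -0.89] M [0.014 0.009 0.047] g 0.012639055167319415 tilt [-0.  0.]
tool shift to target [ -0.06  -0.18 -18.24]
```

Still only noise at an underside of 87.9 mm.

Call:
{"api": "play_rows", "payload": {"steps": [{"x":0,"y":0,"z":0.5,"spin":0},{"x":0,"y":0,"z":1,"spin":0},{"x":0,"y":0,"z":1,"spin":0}]}}

```text
time_s: 12.55
ee_pos: [0.5513, -0.0612, 0.1187]
eef_rot: [-0.653, -3.073, 0.0]
force: [0.3, 0.7, -2.0]
grip_width: 0.013
```

Call:
{"api": "play_rows", "payload": {"steps": [{"x":0,"y":0,"z":0.5,"spin":0},{"x":0,"y":0,"z":1,"spin":0},{"x":0,"y":0,"z":1,"spin":0}]}}

```text
time_s: 12.85
ee_pos: [0.5514, -0.0612, 0.118]
eef_rot: [0.653, 3.073, 0.0]
force: [-0.3, 0.7, 1.9]
grip_width: 0.013
```

```bash
python3 st.py 551.3 -61.4 138
```

```text
t 12.85 p [551.4  -61.17 117.95] xyaw 155.99 F [-0.31  0.7   1.87] M [-0.026  0.243  0.02 ] g 0.01302989119504045 tilt [0.0002 0.0001]
tool shift to target [-1.000e-02 -2.400e-01 -2.005e+01]
```

Call:
{"api": "play_rows", "payload": {"steps": [{"x":0,"y":0,"z":0.5,"spin":0},{"x":0,"y":0,"z":0.5,"spin":0},{"x":0,"y":0,"z":0.5,"spin":0}]}}

```text
time_s: 13.15
ee_pos: [0.5514, -0.0612, 0.1174]
eef_rot: [0.654, 3.073, 0.0]
force: [-1.6, 0.1, 2.3]
grip_width: 0.0129
```

```bash
python3 st.py 551.3 -61.4 138
```

```text
t 13.15 p [551.37 -61.18 117.4 ] xyaw 155.99 F [-1.59  0.06  2.34] M [0.009 0.223 0.032] g 0.012934466963894333 tilt [0.0001 0.0001]
tool shift to target [-2.00e-02 -2.30e-01 -2.06e+01]
```

Call:
{"api": "play_rows", "payload": {"steps": [{"x":0,"y":0,"z":0.5,"spin":0},{"x":0,"y":0,"z":0.5,"spin":0},{"x":0,"y":0,"z":0.5,"spin":0}]}}

```text
time_s: 13.45
ee_pos: [0.5514, -0.0612, 0.1169]
eef_rot: [0.654, 3.073, 0.0]
force: [-1.5, 1.2, 3.9]
grip_width: 0.0128
```

```bash
python3 st.py 551.3 -61.4 138
python3 - <<'E'
from bench import read_camera
import cv2
s=read_camera("scene")
cv2.imwrite("pics/in2.png",cv2.resize(s["image"][205:285,230:330][:,:,::-1],(750,600),interpolation=cv2.INTER_CUBIC))
E
```

```text
t 13.45 p [551.4  -61.19 116.88] xyaw 155.99 F [-1.52  1.15  3.86] M [ 0.053  0.355 -0.022] g 0.01281551174447568 tilt [0.0002 0.0001]
tool shift to target [ 1.000e-02 -2.300e-01 -2.112e+01]
```

View pics/in2.png

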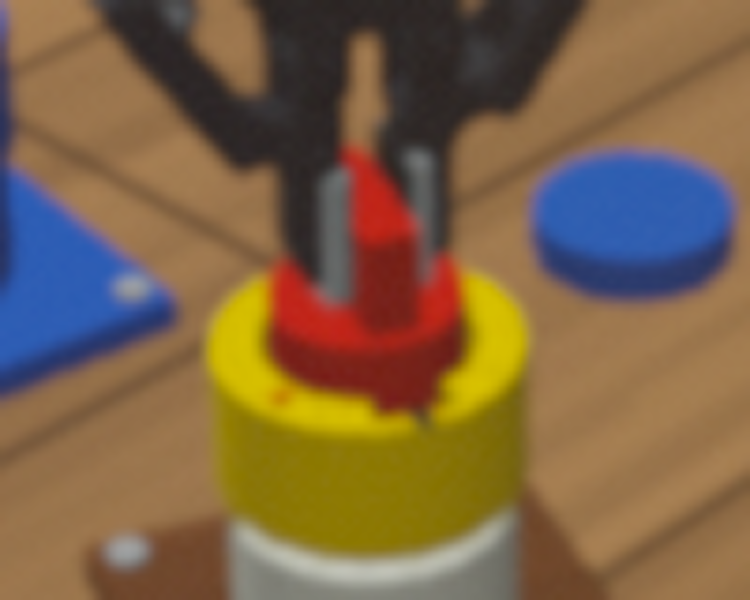

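Call:
{"api": "play_rows", "payload": {"steps": [{"x":0.5,"y":-0.2,"z":0.5,"spin":0},{"x":0.5,"y":-0.2,"z":1,"spin":0},{"x":0.5,"y":-0.2,"z":1,"spin":0},{"x":0.5,"y":-0.2,"z":1,"spin":0}]}}

```text
time_s: 13.9
ee_pos: [0.5513, -0.0612, 0.116]
eef_rot: [0.653, 3.072, 0.0]
force: [1.5, 0.2, 5.2]
grip_width: 0.0128
```

```bash
python3 st.py 551.3 -61.4 138
```

```text
t 13.9 p [551.32 -61.15 116.05] xyaw 155.99 F [1.47 0.25 5.17] M [ 0.075 -0.142  0.03 ] g 0.012802186673800967 tilt [0.0011 0.    ]
tool shift to target [ -0.11  -0.22 -21.95]
```

Call:
{"api": "play_rows", "payload": {"steps": [{"x":0,"y":0,"z":0.5,"spin":0},{"x":0,"y":0,"z":1,"spin":0},{"x":0,"y":0,"z":1,"spin":0},{"x":0,"y":0,"z":1,"spin":0}]}}

```text
time_s: 14.3
ee_pos: [0.5513, -0.0612, 0.1152]
eef_rot: [0.653, 3.072, 0.0]
force: [0.7, 0.3, 6.1]
grip_width: 0.0125
```

```bash
python3 st.py 551.3 -61.4 138
```

```text
t 14.3 p [551.33 -61.18 115.16] xyaw 155.99 F [0.71 0.26 6.06] M [ 0.02  -0.112  0.013] g 0.012545645676542988 tilt [0.0012 0.    ]
tool shift to target [ -0.09  -0.21 -22.84]
```

Call:
{"api": "play_rows", "payload": {"steps": [{"x":-0.1,"y":0,"z":0.5,"spin":0},{"x":-0.1,"y":0,"z":1,"spin":0},{"x":-0.1,"y":0,"z":1.5,"spin":0},{"x":-0.1,"y":0,"z":1.5,"spin":0},{"x":-0.1,"y":0,"z":1.5,"spin":0}]}}

```text
time_s: 14.8
ee_pos: [0.5513, -0.0611, 0.1138]
eef_rot: [0.653, 3.072, 0.001]
force: [-0.7, 1.3, 7.7]
grip_width: 0.0129
```

```bash
python3 st.py 551.3 -61.4 138
```

```text
t 14.8 p [551.34 -61.15 113.84] xyaw 155.99 F [-0.73  1.29  7.73] M [ 0.157  0.067 -0.076] g 0.012906865160835997 tilt [0.001  0.0002]
tool shift to target [ -0.09  -0.23 -24.16]
```

Call:
{"api": "play_rows", "payload": {"steps": [{"x":0,"y":0,"z":0.5,"spin":0},{"x":0,"y":0,"z":1,"spin":0},{"x":0,"y":0,"z":1,"spin":0},{"x":0,"y":0,"z":1,"spin":0}]}}

```text
time_s: 15.2
ee_pos: [0.5514, -0.0611, 0.113]
eef_rot: [0.653, 3.072, 0.001]
force: [-0.5, 2.1, 9.2]
grip_width: 0.0131
```

```bash
python3 st.py 551.3 -61.4 138
```

```text
t 15.2 p [551.37 -61.14 112.99] xyaw 155.99 F [-0.53  2.08  9.21] M [ 0.135  0.231 -0.001] g 0.013121525489021943 tilt [0.0012 0.0003]
tool shift to target [ -0.07  -0.25 -25.01]
```

Call:
{"api": "play_rows", "payload": {"steps": [{"x":0.1,"y":0.2,"z":0.5,"spin":0},{"x":0.1,"y":0.2,"z":1,"spin":0},{"x":0.1,"y":0.2,"z":1.5,"spin":0},{"x":0.1,"y":0.2,"z":2,"spin":0},{"x":0.1,"y":0.2,"z":2,"spin":0},{"x":0.1,"y":0.2,"z":2,"spin":0}]}}

```text
time_s: 15.8
ee_pos: [0.5514, -0.0611, 0.1113]
eef_rot: [0.654, 3.072, 0.001]
force: [-1.8, 0.3, 12.4]
grip_width: 0.0125
```

```bash
python3 st.py 551.3 -61.4 138
```

```text
t 15.8 p [551.36 -61.15 111.25] xyaw 155.98 F [-1.82  0.28 12.42] M [0.042 0.42  0.059] g 0.012471948061088374 tilt [0.0013 0.0001]
tool shift to target [ -0.08  -0.24 -26.75]
```

Call:
{"api": "play_rows", "payload": {"steps": [{"x":0,"y":0,"z":0.5,"spin":0},{"x":0,"y":0,"z":1,"spin":0},{"x":0,"y":0,"z":1,"spin":0},{"x":0,"y":0,"z":1,"spin":0}]}}

```text
time_s: 16.2
ee_pos: [0.5514, -0.0611, 0.1104]
eef_rot: [0.653, 3.072, 0.001]
force: [-2.2, 0.0, 13.9]
grip_width: 0.0131
```

```bash
python3 st.py 551.3 -61.4 138
```

```text
t 16.2 p [551.38 -61.11 110.39] xyaw 155.98 F [-2.16  0.05 13.89] M [ 0.044  0.533 -0.028] g 0.013055614040150314 tilt [0.0013 0.0001]
tool shift to target [ -0.07  -0.28 -27.61]
```

Call:
{"api": "play_rows", "payload": {"steps": [{"x":0.2,"y":-0.1,"z":0.2,"spin":2},{"x":0.2,"y":-0.1,"z":0.2,"spin":4},{"x":0.2,"y":-0.1,"z":0.2,"spin":6},{"x":0.2,"y":-0.1,"z":0.2,"spin":8},{"x":0.2,"y":-0.1,"z":0.2,"spin":8}]}}

```text
time_s: 16.7
ee_pos: [0.5517, -0.0613, 0.1104]
eef_rot: [0.867, 3.017, 0.001]
force: [-1.4, 0.8, 14.0]
grip_width: 0.0125
```

```bash
python3 st.py 551.3 -61.4 138
```

```text
t 16.7 p [551.69 -61.3  110.38] xyaw 147.92 F [-1.4   0.82 14.01] M [-0.063  0.322  0.044] g 0.012517963376244098 tilt [ 0.0024 -0.0002]
tool shift to target [  0.22  -0.26 -27.62]
```

Call:
{"api": "play_rows", "payload": {"steps": [{"x":0,"y":0,"z":0,"spin":3},{"x":0,"y":0,"z":0,"spin":6},{"x":0,"y":0,"z":0,"spin":9},{"x":0,"y":0,"z":0,"spin":12},{"x":0,"y":0,"z":0,"spin":12}]}}

```text
time_s: 17.2
ee_pos: [0.5519, -0.0614, 0.1105]
eef_rot: [1.179, 2.909, 0.001]
force: [-0.1, 0.1, 13.3]
grip_width: 0.0132
```

```bash
python3 st.py 551.3 -61.4 138
```

```text
t 17.2 p [551.88 -61.44 110.46] xyaw 135.88 F [-0.12  0.06 13.26] M [-0.175  0.218  0.059] g 0.013174429880694302 tilt [ 0.0028 -0.0003]
tool shift to target [  0.38  -0.33 -27.54]
```

Call:
{"api": "play_rows", "payload": {"steps": [{"x":0,"y":0,"z":0.4,"spin":3},{"x":0,"y":0,"z":0.4,"spin":6},{"x":0,"y":0,"z":0.4,"spin":9},{"x":0,"y":0,"z":0.4,"spin":12},{"x":0,"y":0,"z":0.4,"spin":15},{"x":0,"y":0,"z":0.4,"spin":15}]}}

```text
time_s: 17.8
ee_pos: [0.552, -0.0615, 0.1101]
eef_rot: [1.549, 2.73, 0.002]
force: [-0.5, -0.4, 14.1]
grip_width: 0.0129
```

```bash
python3 st.py 551.3 -61.4 138
```

```text
t 17.8 p [551.97 -61.54 110.12] xyaw 120.88 F [-0.55 -0.42 14.08] M [-0.178  0.213  0.03 ] g 0.012876523818478947 tilt [ 0.003  -0.0004]
tool shift to target [  0.41  -0.44 -27.88]
```

Call:
{"api": "play_rows", "payload": {"steps": [{"x":0,"y":0,"z":0,"spin":3},{"x":0,"y":0,"z":0,"spin":6},{"x":0,"y":0,"z":0,"spin":9},{"x":0,"y":0,"z":0,"spin":12},{"x":0,"y":0,"z":0,"spin":15},{"x":0,"y":0,"z":0,"spin":15}]}}

```text
time_s: 18.4
ee_pos: [0.552, -0.0616, 0.1101]
eef_rot: [1.892, 2.505, 0.002]
force: [-0.0, -0.6, 14.8]
grip_width: 0.0129
```

```bash
python3 st.py 551.3 -61.4 138
```

```text
t 18.4 p [551.95 -61.59 110.08] xyaw 105.87 F [-0.02 -0.58 14.83] M [-0.171  0.21  -0.027] g 0.012881953314506771 tilt [ 0.0029 -0.0004]
tool shift to target [  0.33  -0.5  -27.92]
```

Call:
{"api": "play_rows", "payload": {"steps": [{"x":0,"y":0,"z":0,"spin":2},{"x":0,"y":0,"z":0,"spin":4},{"x":0,"y":0,"z":0,"spin":6},{"x":0,"y":0,"z":0,"spin":8},{"x":0,"y":0,"z":0,"spin":8}]}}

```text
time_s: 18.9
ee_pos: [0.5519, -0.0616, 0.1101]
eef_rot: [2.061, 2.368, 0.003]
force: [-1.0, 0.3, 14.2]
grip_width: 0.0127
```

```bash
python3 st.py 551.3 -61.4 138
```

```text
t 18.9 p [551.95 -61.59 110.08] xyaw 97.91 F [-1.    0.28 14.21] M [-0.144  0.244  0.025] g 0.012729873068026032 tilt [ 0.0029 -0.0004]
tool shift to target [  0.26  -0.53 -27.92]
```

Call:
{"api": "play_rows", "payload": {"steps": [{"x":0,"y":0,"z":0,"spin":1},{"x":0,"y":0,"z":0,"spin":2},{"x":0,"y":0,"z":0,"spin":2}]}}

```text
time_s: 19.2
ee_pos: [0.5519, -0.0616, 0.1101]
eef_rot: [2.102, 2.332, 0.003]
force: [0.4, -0.5, 15.9]
grip_width: 0.0127
```

```bash
python3 st.py 551.3 -61.4 138
```

```text
t 19.2 p [551.93 -61.61 110.09] xyaw 95.95 F [ 0.37 -0.5  15.86] M [-0.071  0.223  0.117] g 0.012699119293816473 tilt [ 0.0029 -0.0003]
tool shift to target [  0.25  -0.53 -27.92]
```

Turned 60° with free torque. Now I ease the push off, expecting about 3 mm of rise into the catch.

Call:
{"api": "play_rows", "payload": {"steps": [{"x":0,"y":0,"z":-0.7,"spin":0},{"x":0,"y":0,"z":-1.4,"spin":0},{"x":0,"y":0,"z":-2,"spin":0},{"x":0,"y":0,"z":-2.5,"spin":0},{"x":0,"y":0,"z":-2.5,"spin":0}]}}

```text
time_s: 19.7
ee_pos: [0.5519, -0.0616, 0.1123]
eef_rot: [2.101, 2.332, 0.002]
force: [0.9, -0.6, 10.6]
grip_width: 0.0127
```

```bash
python3 st.py 551.3 -61.4 138
```

```text
t 19.7 p [551.9  -61.63 112.33] xyaw 95.97 F [ 0.9  -0.65 10.58] M [-0.128 -0.072  0.11 ] g 0.012682717976759655 tilt [ 0.0028 -0.0004]
tool shift to target [  0.28  -0.5  -25.67]
```

Call:
{"api": "play_rows", "payload": {"steps": [{"x":0,"y":0,"z":-0.5,"spin":0},{"x":0,"y":0,"z":-1,"spin":0},{"x":0,"y":0,"z":-1,"spin":0},{"x":0,"y":0,"z":-1,"spin":0}]}}

```text
time_s: 20.1
ee_pos: [0.5519, -0.0616, 0.1131]
eef_rot: [2.101, 2.332, 0.002]
force: [2.5, -0.4, 10.1]
grip_width: 0.0126
```

```bash
python3 st.py 551.3 -61.4 138
```

```text
t 20.1 p [551.87 -61.61 113.13] xyaw 95.97 F [ 2.49 -0.36 10.06] M [-0.18  -0.213  0.071] g 0.012561836214777463 tilt [ 0.0027 -0.0005]
tool shift to target [  0.25  -0.48 -24.87]
```

Call:
{"api": "play_rows", "payload": {"steps": [{"x":0,"y":0,"z":-0.5,"spin":0},{"x":0,"y":0,"z":-0.9,"spin":0},{"x":0,"y":0,"z":-0.9,"spin":0},{"x":0,"y":0,"z":-0.9,"spin":0}]}}

```text
time_s: 20.5
ee_pos: [0.5519, -0.0616, 0.1139]
eef_rot: [2.101, 2.332, 0.002]
force: [1.1, -0.7, 8.9]
grip_width: 0.0129
```

```bash
python3 st.py 551.3 -61.4 138
```

```text
t 20.5 p [551.85 -61.61 113.93] xyaw 95.97 F [ 1.12 -0.75  8.89] M [-0.195 -0.272  0.1  ] g 0.012877575970994617 tilt [ 0.0027 -0.0006]
tool shift to target [  0.24  -0.47 -24.07]
```

Call:
{"api": "play_rows", "payload": {"steps": [{"x":0,"y":0,"z":-0.5,"spin":0},{"x":0,"y":0,"z":-0.7,"spin":0},{"x":0,"y":0,"z":-0.7,"spin":0},{"x":0,"y":0,"z":-0.7,"spin":0}]}}

```text
time_s: 20.9
ee_pos: [0.5518, -0.0616, 0.1144]
eef_rot: [2.101, 2.332, 0.002]
force: [3.4, -1.1, 5.2]
grip_width: 0.0132
```

```bash
python3 st.py 551.3 -61.4 138
```

```text
t 20.9 p [551.81 -61.61 114.38] xyaw 95.97 F [ 3.38 -1.08  5.22] M [-0.201 -0.516 -0.   ] g 0.013153725533663176 tilt [ 0.0025 -0.0008]
tool shift to target [  0.23  -0.43 -23.62]
```

Call:
{"api": "play_rows", "payload": {"steps": [{"x":0,"y":0,"z":-0.4,"spin":0},{"x":0,"y":0,"z":-0.4,"spin":0},{"x":0,"y":0,"z":-0.4,"spin":0}]}}

```text
time_s: 21.2
ee_pos: [0.5518, -0.0617, 0.1144]
eef_rot: [2.101, 2.332, 0.001]
force: [3.9, -1.6, 2.6]
grip_width: 0.013
```

```bash
python3 st.py 551.3 -61.4 138
```

```text
t 21.2 p [551.76 -61.66 114.44] xyaw 95.97 F [ 3.93 -1.65  2.57] M [-0.373 -0.99   0.059] g 0.01295840776029024 tilt [ 0.0023 -0.001 ]
tool shift to target [  0.28  -0.38 -23.56]
```

The catch is confirmed: z stopped at 114.4 mm while the force fell. I'll relax the side load and let go.

Call:
{"api": "play_rows", "payload": {"steps": [{"x":-0.2,"y":0.5,"z":0.3,"spin":0},{"x":-0.2,"y":0.5,"z":0.3,"spin":0},{"x":-0.2,"y":0.5,"z":0.3,"spin":0}]}}

```text
time_s: 21.5
ee_pos: [0.5519, -0.0616, 0.1144]
eef_rot: [2.102, 2.333, 0.001]
force: [2.6, -0.6, 6.3]
grip_width: 0.0127
```

Call:
{"api": "play_rows", "payload": {"jaw": 40, "steps": [{"x":0,"y":0,"z":0,"spin":0},{"x":0,"y":0,"z":0,"spin":0},{"x":0,"y":0,"z":0,"spin":0},{"x":0,"y":0,"z":0,"spin":0},{"x":0,"y":0,"z":0,"spin":0}]}}

```text
time_s: 22.0
ee_pos: [0.5509, -0.0611, 0.1136]
eef_rot: [-2.102, -2.334, 0.001]
force: [0.4, 0.2, 0.5]
grip_width: 0.04
```

Call:
{"api": "play_rows", "payload": {"steps": [{"x":0,"y":0,"z":-10,"spin":0},{"x":0,"y":0,"z":-30,"spin":0},{"x":0,"y":0,"z":-65,"spin":0},{"x":0,"y":0,"z":-100,"spin":0},{"x":35,"y":0,"z":-110,"spin":0},{"x":75,"y":0,"z":-110,"spin":0},{"x":115,"y":0,"z":-110,"spin":0},{"x":155,"y":0,"z":-110,"spin":0},{"x":195,"y":0,"z":-110,"spin":0},{"x":220,"y":0,"z":-110,"spin":0},{"x":220,"y":0,"z":-110,"spin":0}]}}

```text
time_s: 23.1
ee_pos: [0.5274, 0.1624, 0.2243]
eef_rot: [-2.094, -2.34, -0.002]
force: [-0.5, 0.3, 0.4]
grip_width: 0.0398
```

```bash
python3 st.py
python3 - <<'E'
from bench import read_camera
import cv2,numpy as np,pickle
r=read_camera("scene");q=read_camera("top");pickle.dump((q,r),open("c3.pkl","wb"))
a=cv2.resize(r["image"][205:285,230:330][:,:,::-1],(400,320),interpolation=cv2.INTER_CUBIC)
b=cv2.resize(q["image"][205:285,320:420][:,:,::-1],(400,320),interpolation=cv2.INTER_CUBIC);cv2.imwrite("pics/done.png",np.hstack([a,b]))
cv2.imwrite("pics/top_end.png",q["image"][:,:,::-1])
E
```

```text
t 23.1 p [527.35 162.44 224.32] xyaw 96.35 F [-0.48  0.28  0.42] M [ 0.088 -0.018 -0.011] g 0.03976644259710497 tilt [-0.0001  0.0016]
```

View pics/done.png

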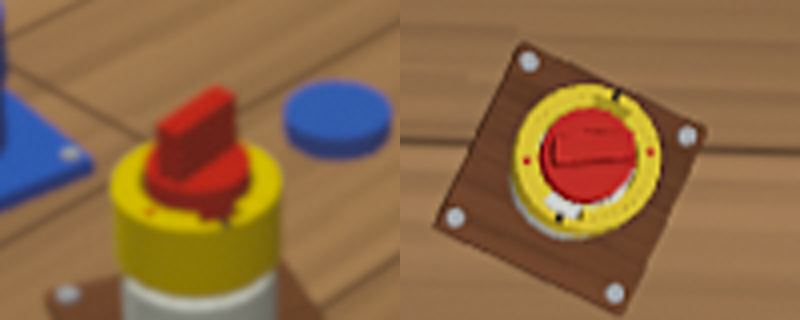

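View pics/top_end.png

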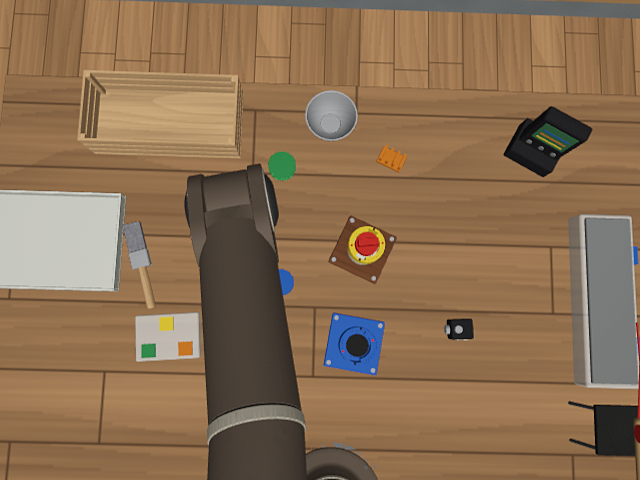

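The top crop shows the bar lying along the red-dot line, from (527,160) to (650,152), with the cap centred in the collar. The scene crop shows the cap level and sunk in. The visible bystanders have not moved, although the arm hides part of the blue lid in the top view (the scene view shows it unmoved) and the sinker tin entirely. Handing in.

```bash
python3 -c "
from bench import env
print(env.hand_in())"
```

```text
the job is handed in; nothing more can be done
None
```

I put the red cap into the yellow collar, pushed it down, turned it 60° clockwise, let it rise into the catch, released it and handed the job in at about 23 s. No verdict was reported.

- **Fit:** The lugs went through the gaps, and the seal first touched when the cap's underside was at about 86 mm. That puts the true rim near 99 to 100 mm.
- **Force:** I turned the cap with a push of about 15–17 N, and the torque stayed near zero. No reading went above that, well under the 25 N limit. Side forces reached about 4 N as the cap seated.
- **Catch:** When I eased off, the cap rose about 4 mm. It then stopped while the upward force fell from 9 N to under 3 N, which is the catch holding it.
- **Last pictures:** The grip bar lies along the red-dot line, and the cap sits level and centred. The gripper is open and well clear.
- **Disagreement:** The cap's sideways position in the scene camera differed from the arm's reading by about 1 mm. I split the difference and felt the rest.
- **Not checked:** In the last top view the arm hid the sinker tin, both look-alike caps and part of the blue lid. The scene view showed the lid in its place, and the arm never touched any of them.

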